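# Seat the mandrel sleeve on the print fixture

### The arm

A 6-joint arm with a two-finger parallel gripper is mounted at the origin on a cart in front of the work surface, level with it; the furniture and walls round the work are solid. World frame = base frame: x ahead of the robot, y to its left, z up, the work surface at z = 0. Lengths are in m, angles in degrees, forces in N, time in s.
With the tool pointing down it reaches from about 0.325 to 0.85 m from the base axis. Payload 15.5 kg.
Tool frame: the origin (TCP) lies at the very end of the fingers, on their centre line; the grasp point (between the pads) lies arm.grip_depth behind it (arm.grip_depth is the distance from the TCP to the grasp point, in m); z points along the fingers, y is the line along which they close (so a half turn about z gives the same grasp; the last joint's range is limited). The gripper opens to 91 mm and grips with 3 to 60 N. Pads are 32 mm wide; open, the fingers measure 118 mm over their backs; the gripper's body (76 mm by 178 mm) begins 60 mm behind the grasp point.
Start: joints at [58.184, 28.281, 77.091, -0, 74.628, -5.472], TCP at [0.277, 0.56, 0.189] pointing down, gripper open.
Joint ranges: [-166.48, 166.48], [-47.26, 123.95], [12.59, 153.08], [-70.14, 250.14], [6.76, 159.57], [-176.63, 176.63]. Speed limits (degrees/s): [108.29, 108.29, 147.25, 172.46, 172.46, 172.46].

### API

Orientations are given as a 3x3 rotation matrix whose columns are the frame's x, y, z axes.
In Python, from rig import arm gives the robot as it stands. Calls block until the motion is done:
- arm.move_to(position, orientation): joint-space move of the TCP to a pose.
- arm.move_l(position, orientation=None, feed=0.15): straight line of the TCP; orientation=None keeps the orientation; feed is the mean speed in m/s.
- arm.move_joints(angles): joint-space move.
- arm.grip(opening): finger opening in m; the grip force is fixed at half the most; returns when the fingers have stopped.
- arm.sleep(seconds).
- arm.solve_ik(position, orientation): joint angles nearest the present ones, or None.
- arm.snapshot(name): name is "scene" or "top" or "wrist"; returns the picture (480x640x3 uint8, red, green, blue); there is no depth.
- arm.get_calibration(name): a dict with "intrinsics" (3x3 intrinsics, pixels), "cam_to_world" (4x4, takes a point from camera to world coordinates). Camera axes: x right, y down, z forward; pixel columns grow to the right and rows downward; lengths in m; the calibration is good to about 2 mm. The wrist camera is an equidistant fisheye: a pixel r from the principal point sees the ray r / f radians off the axis. A picture is of the moment at which its call begins: read the wrist's pose just before it. get_calibration takes no time and is no camera call; for the wrist camera it gives the pose at the moment of the call.
A pose or a line that the arm cannot do raises arm.Unreachable and nothing moves.
- arm.sign_off(): hands the job in; it is judged then, once.
Readings, each from a call of its own:
- arm.current_t(): time.
- arm.current_joint_positions(): joint angles.
- arm.current_dq(): joint speeds.
- arm.current_tau(): joint torques, N m.
- arm.current_ee_pos(): TCP position.
- arm.current_tool_rot(): TCP orientation.
- arm.current_force(): force on the tool from outside, world axes, zero at the start.
- arm.current_torque(): the same for the moment, N m.
- arm.current_width(): finger opening in m.
- arm.current_grasp_force(): force on a finger pad.
Only numpy, scipy, OpenCV 4.12 (cv2) and the standard library are available. Lean on these libraries where they do the work, as an engineer would, in place of code of your own. Each camera call takes 0.05 s, during which the arm holds its last target. There are 200 camera calls.

### The job

Get the jar-print fixture ready: lift the loose dust cover off the fixture's spigot and stand it upright on the bench. Then push the sleeve along its trough, without lifting it out, over the spigot until its mouth is fully home against the shoulder; do not ram it, and leave the jar, tin and tape roll where they are.

Things in the scene. Friction and masses are not known exactly. Their poses are not given: they have to be found in the camera images.
- fixture: Grey fixed fixture: base plate 10 mm thick, 100 wide, x -280 to +40 mm; V-trough x -270 to -60, rail tops 39 mm high; headstock 90 mm high with a level steel spigot, 39 mm diameter, 50 long, tapered tip, axis 48 mm above the bench. Origin on the bench under the shoulder face (headstock side, root of the spigot); +x is the push direction, trough to headstock; +z up.
- shoulder (a point): Centre of the shoulder face (60 mm disc) at the root of the spigot, on the spigot axis, 48 mm above the bench; axes as the fixture's.
- spigot_tip (a point): Centre of the spigot's free end, 50 mm in front of the shoulder (fixture x = -50 mm).
- sleeve: Loose aluminium sleeve lying in the trough: tube 56 mm outside, 44 mm bore, 110 mm long, rear end closed by an 8 mm wall with a steel push boss on its centre (18 mm diameter, 12 mm long), about 280 g. Origin at the centre of the wall's outer face, 48 mm above the bench; +x along its axis to the open mouth. It may roll about its axis.
- push_boss (a point): Centre of the end face of the sleeve's push boss, on the sleeve's axis, 122 mm behind the mouth.
- sleeve_mouth (a point): Centre of the sleeve's open mouth, 110 mm from the outer face of its closed end.
- cover: Loose grey dust cover standing on the base plate over the spigot: hood 52 (x) x 60 (y) x 66 mm high, 4 mm walls, open below and to +x, upright grip fin on top (40 mm along x, 14 thick across y, 28 high; 94 mm high in all), 120 g. Origin at the centre of its underside, 10 mm above the bench at first; +z up. Must rise 65 mm to clear the spigot.
- cover_grip (a point): Middle of the cover's grip fin, 80 mm above the cover's underside.
- jar: Glass jar with black lid, 68 mm diameter, 106 mm high; a bystander. Origin at the centre of its underside.
- tin: Ink tin, 68 mm diameter, 60 mm high; a bystander. Origin at the centre of its underside.
- tape: Roll of brown tape lying flat, 90 mm diameter, 40 mm high; a bystander. Origin at the centre of its underside.
Not all that is in view belongs to the job. What is shaped like the cover but orange or yellow is not meant.

How it is judged:
By the outcome, as a careful person would: the job done as asked, in the order asked, and still so for the second after the job is handed in, with the robot touching nothing.
It also fails if it takes over 56 s, if anything falls off the work surface, if the arm or the gripper's body presses on something with over 40 N, if the wrist force passes 120 N, or if a joint passes its speed limit or range.

## Working session

There is one attempt and no reset: what is moved stays moved. The work goes in short steps, each a Python script; the robot and the scene stay as the last script left them, time stands still between calls to the robot, and variables do not carry over. Pictures are saved under pics/ and viewed, at most 10 in all, crops included, and the job is handed in when it is done.

```bash
mkdir -p pics; ls
python3 - <<'E'
from rig import arm
import cv2,numpy as np
for n in("scene","top"):
    im=arm.snapshot(n);cv2.imwrite(f"pics/{n}0.png",im[:,:,::-1])
    c=arm.get_calibration(n);print(n,np.round(c["intrinsics"],1).tolist(),np.round(c["cam_to_world"],3).tolist())
print(arm.grip_depth,arm.current_t(),np.round(arm.current_tool_rot(),2).tolist())
E
```

```text
pics
scene [[443.3, 0.0, 315.2], [0.0, 443.3, 241.3], [0.0, 0.0, 1.0]] [[0.814, -0.448, 0.371, 0.236], [-0.581, -0.641, 0.501, -0.368], [0.013, -0.623, -0.782, 0.788], [0.0, 0.0, 0.0, 1.0]]
top [[603.3, 0.0, 319.4], [0.0, 603.3, 243.7], [0.0, 0.0, 1.0]] [[0.02, -0.995, 0.094, 0.433], [-1.0, -0.022, -0.014, 0.1], [0.016, -0.094, -0.995, 1.353], [0.0, 0.0, 0.0, 1.0]]
0.0188 0.1 [[-0.9, 0.44, -0.0], [0.44, 0.9, -0.0], [0.0, -0.0, -1.0]]
```

View pics/scene0.png

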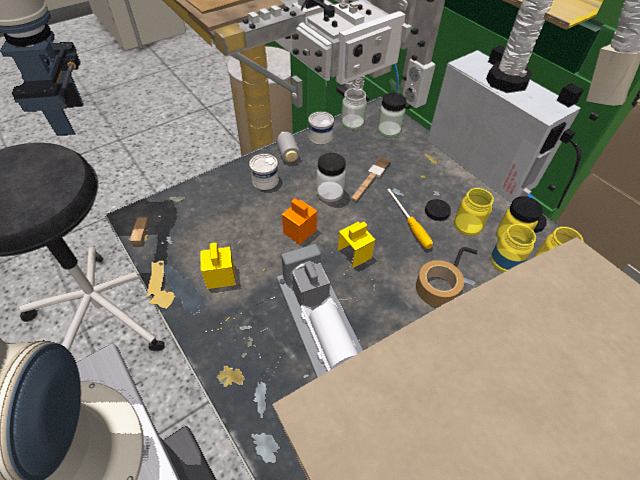

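View pics/top0.png

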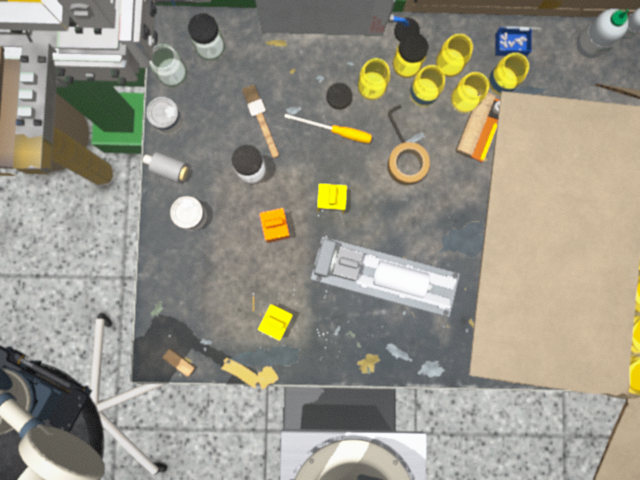

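Scene/top show the fixture (top: headstock ~(324,260), grey cover ~(347,263), sleeve ~(402,280)). Candidates for "cover": grey on fixture (347,263); orange (274,224), yellow (332,196) and (275,322) are decoys. I'll choose the grey one and check it in a close crop; the brown panel (top right) looks like an overhead obstacle, so I'll triangulate it.

```bash
cat > h.py <<'E'
import numpy as np,cv2
from rig import arm
def ray(n,uv):
    c=arm.get_calibration(n);T=np.array(c["cam_to_world"]);d=T[:3,:3]@np.linalg.solve(np.array(c["intrinsics"]),[*uv,1.]);return T[:3,3],d/np.linalg.norm(d)
def plane(n,uv,z):
    o,d=ray(n,uv);return o+d*(z-o[2])/d[2]
def tri(a,b):
    (o,d),(p,e)=ray("top",a),ray("scene",b)
    s=np.linalg.lstsq(np.c_[d,-e],p-o,rcond=None)[0];q,r=o+d*s[0],p+e*s[1];return (q+r)/2,np.linalg.norm(q-r)
E
python3 - <<'E'
from h import *
print(tri((471,376),(275,405)),tri((500,94),(565,245)))
a=cv2.imread("pics/top0.png")[225:325,300:470];b=cv2.imread("pics/scene0.png")[235:385,265:375]
a=cv2.resize(a,None,fx=4.6,fy=4.6,interpolation=cv2.INTER_CUBIC)
cv2.imwrite("pics/c1.png",a)
cv2.imwrite("pics/c2.png",cv2.resize(b,None,fx=4,fy=4,interpolation=cv2.INTER_CUBIC))
E
```

```text
(array([ 0.30455826, -0.19626234,  0.24188508]), np.float64(0.00467046473419413)) (array([ 0.83194474, -0.251313  ,  0.23051509]), np.float64(0.011053512389363269))
```

View pics/c1.png

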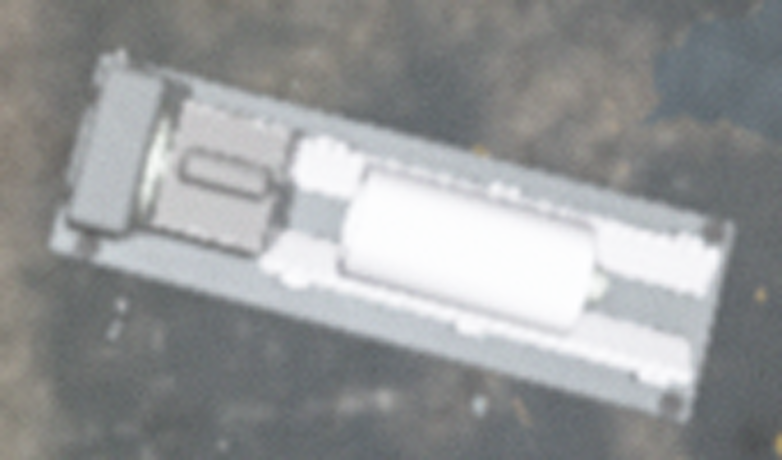

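View pics/c2.png

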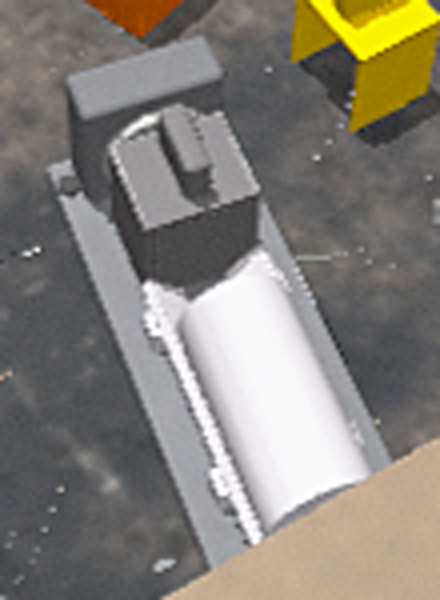

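The close crop confirms it: grey hood with fin over the spigot in front of the headstock (fin crop ~(225,176)), sleeve at (470,245) with its boss at (603,287). Fit the poses.

```bash
cat >> h.py <<'E'
def cr(x,y): return ((x+.5)/4.6-.5+300,(y+.5)/4.6-.5+225)
E
python3 - <<'E'
from h import *
px=[(735,225),(688,418),(52,245),(105,55)]
W=np.array([plane("top",cr(*p),.01)[:2] for p in px])
M=np.array([[-.28,-.05],[-.28,.05],[.04,.05],[.04,-.05]])
for s in(1,-1):
    m=M*[1,s]
    mc,wc=m-m.mean(0),W-W.mean(0);U,S,V=np.linalg.svd(mc.T@wc);
    R=(U@V).T
    if np.linalg.det(R)>0: t=W.mean(0)-R@m.mean(0);print(s,"yaw",np.degrees(np.arctan2(R[1,0],R[0,0])),"origin",t,"resid",np.round((m@R.T+t-W)*1000,1).tolist());Rf,tf=R,t
np.savez("fix.npz",R=Rf,t=tf)
f=lambda n,p,z:np.round((plane(n,p,z)[:2]-tf)@Rf*1000,1)
print("fin",f("top",cr(183,170),.104),f("top",cr(265,183),.104))
print("cover top corners",[f("top",cr(*p),.076).tolist() for p in[(188,102),(295,132),(258,250),(152,225)]])
print("headstock top",[f("top",cr(*p),.09).tolist() for p in[(100,65),(163,80),(128,232),(68,218)]])
print("boss",f("top",cr(605,287),.048),"sleeve mouth top edge",f("top",cr(360,170),.048),f("top",cr(343,270),.048))
print("rear",f("top",cr(597,235),.048),f("top",cr(575,330),.048))
# scene checks
s2=lambda x,y:((x+.5)/4-.5+265,(y+.5)/4-.5+235)
print("scene cover top corners",[f("scene",s2(*p),.076).tolist() for p in[(149,227),(258,190),(225,117)]])
print("scene base",[f("scene",s2(*p),.01).tolist() for p in[(50,170)]])
for x in(-.28,-.2,-.122,-.05,0,.04):print(x,np.round(Rf@[x,0]+tf,3))
for p in[(471,376),(500,94)]:print("shelf",plane("top",p,.235))
for p in [(332,196),(274,224),(275,322)]:print("decoy",plane("top",p,.03)[:2])
E
```

```text
1 yaw 76.03320866217722 origin [0.52040321 0.05012657] resid [[1.4, -1.9], [-2.1, -0.6], [-1.7, 1.4], [2.4, 1.1]]
fin [-9.9  3.3] [-47.2  -0.7]
cover top corners [[-4.9, -29.8], [-56.2, -29.4], [-53.6, 27.8], [-3.5, 29.4]]
headstock top [[38.7, -34.3], [9.1, -35.2], [6.5, 36.1], [34.5, 37.1]]
boss [-217.6    0.3] sleeve mouth top edge [-92.2 -22.8] [-96.4  24.9]
rear [-208.   -22.4] [-208.9   23.6]
scene cover top corners [[-53.3, 25.5], [-52.6, -30.5], [-7.1, -31.9]]
scene base [[37.5, 47.9]]
-0.28 [ 0.453 -0.222]
-0.2 [ 0.472 -0.144]
-0.122 [ 0.491 -0.068]
-0.05 [0.508 0.002]
0 [0.52 0.05]
0.04 [0.53  0.089]
shelf [ 0.30159952 -0.19717903  0.235     ]
shelf [ 0.83420948 -0.25461467  0.235     ]
decoy [0.66504816 0.05673769]
decoy [0.59956274 0.18360575]
decoy [0.38506914 0.17553615]
```

```bash
cat >> h.py <<'E'
F=np.load("fix.npz");Rf=np.eye(3);Rf[:2,:2]=F["R"];tf=np.array([*F["t"],0])
def wp(x,y,z): return Rf@[x,y,z]+tf
def ori(s,tilt=0):  # tool x = s*fixture x; tilt: gripper body leans to +fixture x
    a=np.radians(tilt);z=np.array([-np.sin(a),0,-np.cos(a)]);y=np.array([0,-s,0.]);return Rf@np.c_[np.cross(y,z),y,z]
E
python3 - <<'E'
from h import *
T=np.array(arm.get_calibration("wrist")["cam_to_world"]);R=np.array(arm.current_tool_rot())
print("cam in tool",R.T@(T[:3,3]-arm.current_ee_pos()),(R.T@T[:3,2]).round(2))
for s in(1,-1):
    for n,p,t in[("fin",(-.0285,.001,.0795),0),("lift",(-.0285,.001,.19),0),("place",(-.01,.125,.07),0),("pushabove",(-.247,0,.13),20),("push",(-.247,0,.043),20),("push end",(-.14,0,.043),20)]:
        q=arm.solve_ik(wp(*p),ori(s,t));print(s,n,wp(*p).round(3),None if q is None else np.round(q,0))
E
```

```text
cam in tool [ 0.07495769 -0.00019607 -0.19487666] [-0.27  0.    0.96]
1 fin [0.513 0.023 0.08 ] [ -4.  28. 100.  -0.  52.  10.]
1 lift [0.513 0.023 0.19 ] [-4. 19. 93. -0. 68. 10.]
1 place [0.397 0.071 0.07 ] [  2.  22. 115.  -0.  43.  16.]
1 pushabove [ 0.461 -0.19   0.13 ] [-14.  24. 101. -24.  57.  13.]
1 push [ 0.461 -0.19   0.043] [-14.  32. 105. -28.  46.  20.]
1 push end [ 0.487 -0.086  0.043] [ -2.  34. 102. -25.  52.  29.]
-1 fin [0.513 0.023 0.08 ] [  -4.   28.  100.   -0.   52. -170.]
-1 lift [0.513 0.023 0.19 ] [  -4.   19.   93.   -0.   68. -170.]
-1 place [0.397 0.071 0.07 ] [   2.   22.  115.   -0.   43. -164.]
-1 pushabove [ 0.461 -0.19   0.13 ] [ -14.   24.  101.  -24.   57. -167.]
-1 push [ 0.461 -0.19   0.043] [ -14.   32.  105.  -28.   46. -160.]
-1 push end [ 0.487 -0.086  0.043] [  -2.   34.  102.  -25.   52. -151.]
```

Run:
```python
from h import *
O=ori(1)
arm.move_to(wp(-.0285,.001,.19),O)
arm.grip(.05)
arm.move_l(wp(-.0285,.001,.0795),O,feed=.1)
print("down",arm.current_t(),arm.current_ee_pos()-wp(-.0285,.001,.0795),np.round(arm.current_force(),1))
arm.grip(.0)
print("width",arm.current_width(),arm.current_grasp_force(),np.round(arm.current_force(),1))
arm.move_l(wp(-.0285,.001,.175),O,feed=.08)
print("lift",arm.current_t(),arm.current_width(),arm.current_grasp_force(),np.round(arm.current_force(),1))
cv2.imwrite("pics/s1.png",arm.snapshot("scene")[200:400,200:420,::-1].repeat(2,0).repeat(2,1))
```

```text
down 4.2417 [ 3.60478633e-04 -1.58221512e-05  4.91829454e-04] [ 0.5 -0.3  0. ]
width 0.00028135886301336964 0.027802324939329992 [-0.3 -0.3 -0.1]
lift 6.4333 0.0003862948018339496 0.0 [-0.1  0.2  0.4]
```

View pics/s1.png

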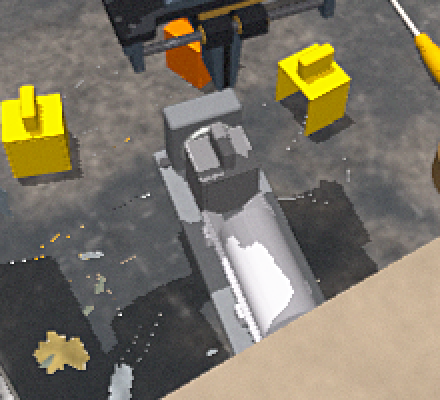

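The grip missed: the fingers closed empty and the cover is still on the spigot (picture ~(218,160)). I'll check where the TCP really appears in the images.

Run:
```python
from h import *
p=np.array(arm.current_ee_pos());print(p)
ims=[]
for n in("scene","top"):
    c=arm.get_calibration(n);T=np.linalg.inv(c["cam_to_world"]);K=np.array(c["intrinsics"]);im=arm.snapshot(n)[:,:,::-1].copy()
    for q,col in((p,(0,0,255)),(wp(-.0285,.001,.104),(0,255,0)),(wp(0,0,.048),(255,0,255))):
        v=K@(T[:3,:3]@q+T[:3,3]);v=v[:2]/v[2];print(n,v.round());cv2.circle(im,tuple(int(i) for i in v.round()),1,col,-1)
    x0,y0=(250,180) if n=="scene" else(270,200)
    ims.append(cv2.resize(im[y0:y0+130,x0:x0+130],None,fx=3,fy=3,interpolation=cv2.INTER_CUBIC))
cv2.imwrite("pics/d.png",np.hstack(ims))
```

```text
[0.51225974 0.02271599 0.17453065]
scene [309. 246.]
scene [309. 269.]
scene [305. 274.]
top [351. 261.]
top [348. 263.]
top [334. 261.]
```

View pics/d.png

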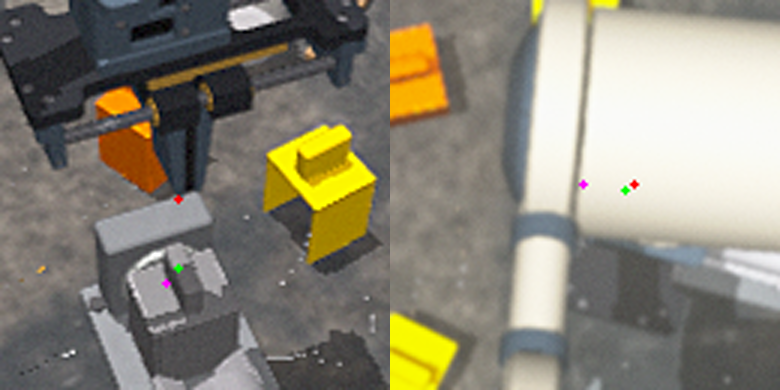

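Run:
```python
from h import *
a=cv2.imread("pics/scene0.png")[235:335,265:365];b=arm.snapshot("scene")[235:335,265:365,::-1]
l=cv2.resize(np.vstack([a,b]),None,fx=3,fy=3,interpolation=cv2.INTER_CUBIC)
w=arm.snapshot("wrist")[:,:,::-1];cv2.imwrite("pics/w1full.png",w)
o=np.zeros((600,800,3),np.uint8);o[:,:300]=l;o[:375,300:]=cv2.resize(w,(500,375),interpolation=cv2.INTER_AREA);cv2.imwrite("pics/e.png",o)
```

```text
(no output)
```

View pics/e.png

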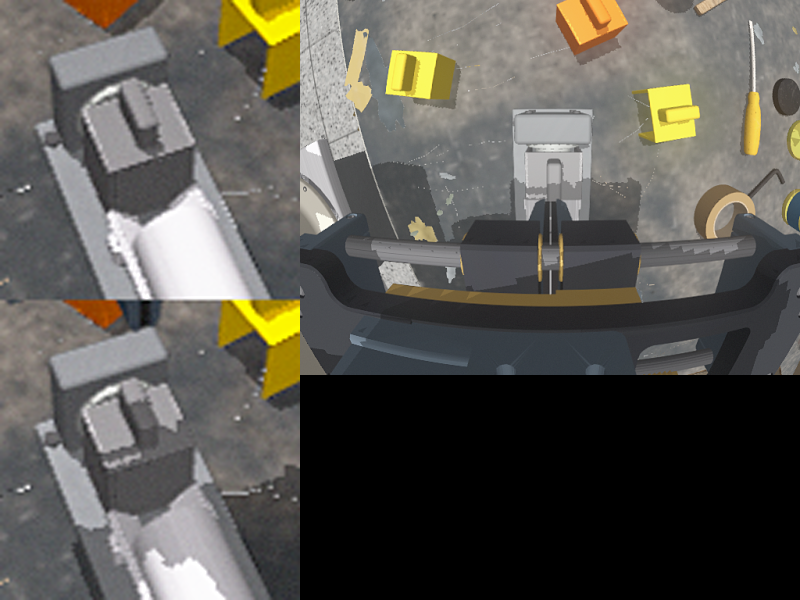

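Run:
```python
from h import *
s=lambda x,y:((x+.5)/3-.5+265,(y+.5)/3-.5+235)
def P(n,a,b):
    q,r=tri(cr(*a),s(*b));print(n,((q-tf)@Rf*1000).round(1),round(r*1000,1))
P("headstock near +y",(128,232),(57,90)); P("headstock near -y",(163,80),(167,55))
P("fin far end",(183,168),(130,83)); P("fin near end",(265,183),(149,126))
P("cover rear +y",(258,250),(103,170)); P("cover rear -y",(295,132),(193,146))
print(arm.current_width(),arm.current_ee_pos(),arm.current_t())
```

```text
headstock near +y [ 7.  38.1 90.7] 4.0
headstock near -y [  8.9 -36.   89.7] 1.6
fin far end [-10.5  -0.5 100.5] 5.4
fin near end [-47.3  -1.3 102.8] 1.0
cover rear +y [-53.1  29.5  78.6] 3.1
cover rear -y [-56.  -29.   77.6] 0.4
0.000887206218910514 [0.51242493 0.02273078 0.17474116] 6.6833
```

Geometry checks out, so I'll repeat the descent with diagnostics and a look at the grip itself.

Run:
```python
from h import *
O=ori(1)
arm.grip(.06);print("open",arm.current_width())
arm.move_l(wp(-.0285,-.001,.0795),O,feed=.12)
print("down",arm.current_t(),arm.current_width(),arm.current_ee_pos(),np.round(arm.current_force(),1))
a=arm.snapshot("wrist")[:,:,::-1]
b=arm.snapshot("scene")[200:320,240:400,::-1]
arm.grip(.010)
print("width",arm.current_width(),arm.current_grasp_force(),arm.current_t())
c=arm.snapshot("wrist")[:,:,::-1];d=arm.snapshot("scene")[200:320,240:400,::-1]
f=lambda i:cv2.resize(i,(400,300),interpolation=cv2.INTER_CUBIC)
cv2.imwrite("pics/g.png",np.vstack([np.hstack([f(a[120:360,200:520]),f(b)]),np.hstack([f(c[120:360,200:520]),f(d)])]))
```

```text
open 0.05998075016015141
down 8.6333 0.0601140003423564 [0.51491397 0.02223336 0.08003959] [-0.8 -1.   1. ]
width 0.00977584937523091 0.028406285564415157 9.6167
```

View pics/g.png

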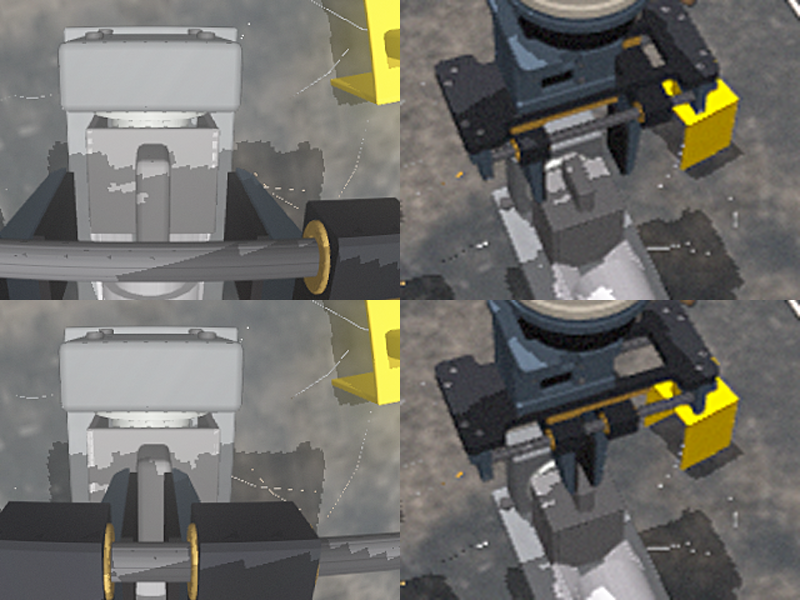

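The fingers straddle the fin in the wrist view (fin ~(150,500)), yet the reading is 9.8 mm with no force, less than the fin's 14 mm. A gentle probe downward with closed fingers will show where the fin really is.

Run:
```python
from h import *
O=ori(1)
arm.grip(.0);print("closed",arm.current_width(),arm.current_grasp_force())
arm.grip(.04);arm.move_l(wp(-.0285,-.001,.115),O,feed=.15);arm.grip(0)
f0=np.array(arm.current_force())
for z in np.arange(.112,.081,-.003):
    arm.move_l(wp(-.0285,-.001,z),O,feed=.05)
    f=np.array(arm.current_force())-f0;print(round(z,3),f.round(1),round(arm.current_ee_pos()[2],4))
    if np.linalg.norm(f)>5:break
print(arm.current_t())
```

```text
closed 0.00024649785499425707 0.0
0.112 [-0.8 -0.4  0.1] 0.1118
0.109 [ 0.3 -0.7 -0.3] 0.1088
0.106 [-0.7  0.3 -1.2] 0.1058
0.103 [-0.5 -0.1 -0.1] 0.1028
0.1 [-0.2  0.7  0.3] 0.0998
0.097 [0.7 0.  1.1] 0.0968
0.094 [ 0.5 -0.1  0.2] 0.0938
0.091 [-1.1 -0.  -0.6] 0.0908
0.088 [-0.2 -0.2  0.3] 0.0878
0.085 [ 0.  -1.5  0.1] 0.0848
0.082 [-0.4 -0.6  0.7] 0.0818
14.675
```

```bash
cat >> h.py <<'E'
def wproj(q,c=None):
    c=c or arm.get_calibration("wrist");T=np.linalg.inv(c["cam_to_world"]);K=np.array(c["intrinsics"]);v=T[:3,:3]@q+T[:3,3]
    r=np.hypot(v[0],v[1]);th=np.arctan2(r,v[2]);return K[:2,2]+K[0,0]*th*v[:2]/r
E
python3 - <<'E'
from h import *
c=arm.get_calibration("wrist");w=arm.snapshot("wrist")[:,:,::-1].copy();b=arm.snapshot("scene")[200:320,240:400,::-1]
cv2.imwrite("pics/w2.png",w)
S=3;big=cv2.resize(w[160:360,230:410],None,fx=S,fy=S,interpolation=cv2.INTER_CUBIC)
for p,col in[((-.0085,-.007,.104),(0,255,0)),((-.0085,.007,.104),(0,255,0)),((-.002,.03,.076),(255,0,255)),((-.002,-.03,.076),(255,0,255)),((.008,.036,.09),(255,255,0)),((.008,-.036,.09),(255,255,0)),((-.0285,-.001,.082),(0,0,255)),((-.0125,-.001,.083),(0,128,255))]:
    u=(wproj(wp(*p),c)-[230,160])*S;cv2.circle(big,tuple(int(i) for i in u),4,col,-1)
o=np.zeros((600,800,3),np.uint8);o[:,:540]=big;o[:195,540:]=cv2.resize(b,(260,195),interpolation=cv2.INTER_CUBIC);cv2.imwrite("pics/k.png",o)
E
```

```text
(no output)
```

View pics/k.png

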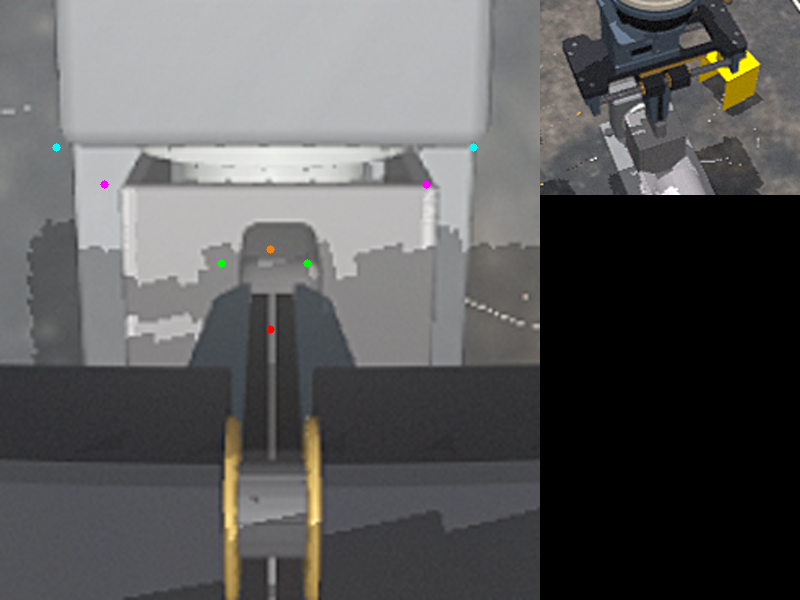

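The fingers' end appears about 23 mm higher than the TCP reading says (front edge at row 290, expected 250), while the roof edge matches (row 184). The fin also sits about 2.5 mm to -y. So the tip is really shorter than the TCP. I'll probe on until the fin top is touched, to calibrate this offset.

Run:
```python
from h import *
O=ori(1);f0=np.mean([arm.current_force() for _ in range(20)],0)
for z in np.arange(.081,.058,-.001):
    arm.move_l(wp(-.0285,-.002,z),O,feed=.04)
    f=np.mean([arm.current_force() for _ in range(5)],0)-f0
    if np.linalg.norm(f)>3:print(round(z,3),f.round(1),arm.current_ee_pos()[2]);break
print(z,f.round(1),arm.current_t())
```

```text
0.079 [-2.6 -0.8 11.7] 0.07943386655960327
0.079 [-2.6 -0.8 11.7] 15.525
```

True finger end = TCP reading + 24.4 mm back along the tool. I'll work with that tip and the shifted y from here.

```bash
cat >> h.py <<'E'
tf=tf+Rf@[0,-.0025,0]
D=.0244
def tip(x,y,z,O): return wp(x,y,z)+D*O[:,2]   # TCP command that puts the true finger end there
E
python3 - <<'E'
from h import *
O=ori(1)
arm.move_l(tip(-.0285,0,.109,O),O,feed=.1);arm.grip(.05)
arm.move_l(tip(-.0285,0,.079,O),O,feed=.1)
arm.grip(0);w=arm.current_width();print("w",w,arm.current_grasp_force(),arm.current_t(),np.round(arm.current_force(),1))
if w>.01:
    arm.move_l(tip(-.0285,0,.165,O),O,feed=.1)
    print("lift",arm.current_t(),arm.current_width(),arm.current_grasp_force(),np.round(arm.current_force(),1))
    arm.move_l(tip(-.01,.125,.165,O),O,feed=.2)
    arm.move_l(tip(-.01,.125,.079,O),O,feed=.12)
    f0=np.mean([arm.current_force() for _ in range(9)],0)
    for z in np.arange(.075,.065,-.001):
        arm.move_l(tip(-.01,.125,z,O),O,feed=.04)
        f=np.mean([arm.current_force() for _ in range(5)],0)-f0
        if np.linalg.norm(f)>3:break
    print("touch",round(z,3),f.round(1),arm.current_width(),arm.current_t())
E
```

```text
w 0.013991747456185668 29.998605251312256 17.7417 [-1.   0.9  2.3]
lift 18.75 0.01343891949314923 29.996860921382904 [-0.6  0.2 -0.9]
touch 0.069 [-1.  -0.3  3.4] 0.013929859402782968 22.15
```

Run:
```python
from h import *
O=ori(1)
arm.grip(.04);arm.move_l(tip(-.01,.125,.069+.095,O),O,feed=.15)
P=ori(1,15)
arm.move_to(tip(-.15,0,.15,P),P)
arm.grip(0)
k=(.12-.045)*np.tan(np.radians(15))
arm.move_l(tip(-.246+k,0,.12,P),P,feed=.12)
print(arm.current_t(),np.round(arm.current_force(),1))
arm.move_l(tip(-.246,0,.045,P),P,feed=.08)
f0=np.mean([arm.current_force() for _ in range(20)],0);print("at start",arm.current_t(),f0.round(1),arm.current_width())
n=Rf[:,0]
for x in np.arange(-.243,-.225,.002):
    arm.move_l(tip(x,0,.045,P),P,feed=.04)
    f=np.mean([arm.current_force() for _ in range(5)],0)-f0
    print(round(x,3),((f)@Rf).round(1))
    if abs(f@n)>1.5:break
print(arm.current_t())
cv2.imwrite("pics/t2.png",arm.snapshot("top")[:,:,::-1]);cv2.imwrite("pics/s2.png",arm.snapshot("scene")[:,:,::-1])
```

```text
25.8417 [-0.8  0.7  0.9]
at start 26.9583 [0.5 0.8 0.2] 0.00011338367554816314
-0.243 [-0.3 -0.4 -0.3]
-0.241 [-1.  -0.1 -0.4]
-0.239 [-1.7  0.9  0.9]
27.7083
```

Run:
```python
from h import *
P=ori(1,15);n=Rf[:,0]
F=lambda:np.mean([arm.current_force() for _ in range(5)],0)@Rf
arm.move_l(tip(-.197,0,.045,P),P,feed=.05);print("pre",F().round(1),arm.current_t())
x=-.197
while x<-.125:
    x+=.004 if x<-.150 else .001
    arm.move_l(tip(x,0,.045,P),P,feed=.04)
    f=F()
    if abs(f[0])>3.5 or int(round(x*1000))%8==0: print(round(x,3),f.round(1),np.round((np.array(arm.current_ee_pos())-tip(0,0,.045,P))@Rf,4)[0])
    if abs(f[0])>8 or arm.current_t()>45:break
print(arm.current_t())
cv2.imwrite("pics/t3.png",arm.snapshot("top")[:,:,::-1]);cv2.imwrite("pics/s3.png",arm.snapshot("scene")[:,:,::-1])
```

```text
pre [-0.2  0.1  0.2] 28.8
-0.144 [-2.6 -0.1  1.2] -0.1439
-0.14 [-10.5  -1.1   0.3] -0.1406
34.05
```

Firm stop at tip -0.1406, within 1 mm of the predicted home position (-0.1415). Back off and check.

Run:
```python
from h import *
P=ori(1,15)
arm.move_l(tip(-.150,0,.045,P),P,feed=.05)
arm.move_l(tip(-.150+.0335,0,.17,P),P,feed=.15)
arm.move_to([.36,.30,.22],ori(1))
print(arm.current_t())
a=arm.snapshot("top")[:,:,::-1];b=arm.snapshot("scene")[:,:,::-1]
cv2.imwrite("pics/t4.png",a);cv2.imwrite("pics/s4.png",b)
cv2.imwrite("pics/fin.png",np.hstack([cv2.resize(a[200:360,260:470],(400,305),interpolation=cv2.INTER_CUBIC),cv2.resize(b[230:390,200:410],(400,305),interpolation=cv2.INTER_CUBIC)]))
# moved bystanders? difference to the first picture far from the work
d=cv2.absdiff(a,cv2.imread("pics/top0.png")).max(2);print("changed px jar,tin,tape:",[(d[y-18:y+18,x-18:x+18]>40).sum() for x,y in((249,163),(187,212),(408,162))])
```

```text
36.9667
changed px jar,tin,tape: [np.int64(0), np.int64(0), np.int64(0)]
```

View pics/fin.png

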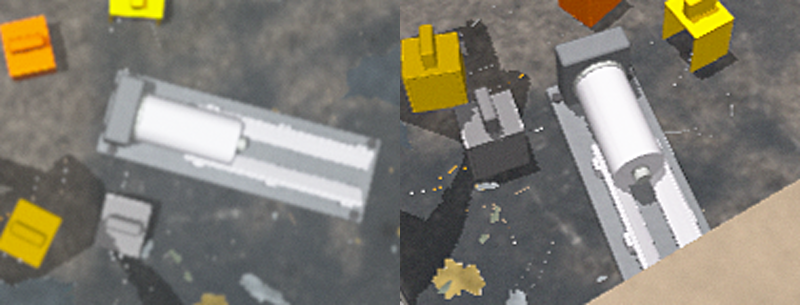

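The cover stands upright beside the fixture (left crop (128,223)), and the sleeve is over the spigot up against the headstock, boss end at ~(247,144). A quick numeric check of the boss position, then hand in.

Run:
```python
from h import *
f=lambda u,v,z:((plane("top",(u*210/400+260,v*160/305+200),z)-tf)@Rf*1000).round(1)
b=f(248,145,.048);print("boss",b,"rear wall",f(240,118,.048),f(233,163,.048))
if abs(b[0]+122)<4: arm.sign_off();print("signed off",arm.current_t())
```

```text
boss [-126.     3.1   48. ] rear wall [-109.5  -24.2   48. ] [-114.6   27.4   48. ]
```

Run:
```python
from h import *
P=ori(1,15)
F=lambda:np.mean([arm.current_force() for _ in range(8)],0)@Rf
arm.move_to(tip(-.150+.0335,0,.17,P),P);arm.move_l(tip(-.150,0,.045,P),P,feed=.15)
arm.move_l(tip(-.1435,0,.045,P),P,feed=.04)
for x in np.arange(-.1425,-.135,.0005):
    arm.move_l(tip(x,0,.045,P),P,feed=.03);f=F()
    print(round(x,4),f.round(1),np.round((np.array(arm.current_ee_pos())-tip(0,0,.045,P))@Rf,4)[0])
    if abs(f[0])>17:break
arm.move_l(tip(-.150,0,.045,P),P,feed=.05);arm.move_l(tip(-.150+.0335,0,.17,P),P,feed=.2)
print(arm.current_t())
a=arm.snapshot("top")[:,:,::-1];cv2.imwrite("pics/t5.png",a)
```

```text
-0.1425 [-0.5 -0.5 -0.1] -0.1425
-0.142 [-0.8 -0.  -0. ] -0.142
-0.1415 [-0.8  0.2  0.2] -0.1415
-0.141 [-2.7 -0.9 -0. ] -0.1411
-0.1405 [-6.3 -0.1 -0.9] -0.1408
-0.14 [-9.7 -0.9 -1.2] -0.1406
-0.1395 [-14.1  -1.9  -1.6] -0.1405
-0.139 [-18.2  -2.8  -2.4] -0.1403
43.0083
```

The stop is rigid: at 18 N the sleeve still didn't advance, and the position matches home.

```bash
python3 -c "
from rig import arm
print(arm.sign_off(),arm.current_t())"
```

```text
the job is handed in; nothing more can be done
the job is handed in; nothing more can be done
```

I handed the job in just after 43 s: the cover stands upright on the bench, and the sleeve is pushed over the spigot to a rigid stop (about 18 N at most) within about 1 mm of the expected home position, with the jar, tin and tape unmoved; my rough camera reading put it about 4 mm short, so I'm relying on the force stop.

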